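Prop the connector case's lid open on its stay

ROBOT

A 6-joint arm with a two-finger parallel gripper is mounted at the origin on the work surface. World frame = base frame: x ahead of the robot, y to its left, z up, the work surface at z = 0. Lengths are in mm, angles in degrees, forces in N, time in s.
With the tool pointing down it reaches from about 350 to 725 mm from the base axis. Payload 4.3 kg.
Tool frame: the origin (TCP) lies on the centre line of the jaws, within the pads' length; the fingertips stand 22 mm ahead of it and the grasp point (between the pads) lies 3 mm ahead of it; z points along the fingers, y is the line along which they close (so a half turn about z gives the same grasp; the last joint's range is limited). The gripper opens to 85 mm and grips with 20 to 120 N. Pads are 22 mm wide; open, the fingers measure 114 mm over their backs; the gripper's body (76 mm by 85 mm) begins 54 mm behind the grasp point. The pads swing forward as they close: fully open they stand 13 mm farther back than shut.
Start: joints at [68.68, 21.618, 4.641, 73.018, 0, 83.68], TCP at [148.826, 555.442, 253.329] pointing down, gripper open.
Joint ranges: [-156.06, 156.06], [-48.1, 94.91], [-58.44, 69.94], [-101.28, 121.22], [-78.64, 73.56], [-180, 180]. Speed limits (degrees/s): [147.25, 147.25, 180, 180, 180, 180].

INTERFACE

Orientations are given as a 3x3 rotation matrix whose columns are the frame's x, y, z axes.
In Python, from plant import manip gives the robot as it stands. The module is installed in compiled form; this text tells all that it offers.
- The arm moves only by the shell command python3 -m pendant 'ROWS' [FORCE]. ROWS is JSON, a list of rows, each a list of 7 numbers: the turn, a rotation vector about the world's x, y, z in degrees, then the shift along the world's x, y, z in mm, then the finger opening in mm, from 0 to 85.4. A call has 1 to 10 rows; each row shifts and turns the commanded pose from where the row before left it; what a row does not reach is not made up. A row lasts 1/12 s, in which the tool goes at most 41.7 mm and 7.16 degrees, less where a joint would pass 70% of its speed; a pose out of reach is approached as far as the arm can. A call is refused whole if a number of a shift passes 41.7 or a number of a turn 7.16, either way. A call with a gripper value outside its range is refused whole. The fingers move at their own pace and stop on an object; FORCE is the grip in N (left out, the last holds). Time passes only in rows, so rows that do not move let the fingers close. It gives the time, the measured TCP pose, the force, the opening and the grip force at its end, in the units of the state.
- manip.observe(): the state, without advancing time (a new reading comes with each control period).
- manip.snapshot(name): name is "scene" or "side" or "wrist"; returns a dict with "color" (384x512x3 uint8, blue, green, red), "z_map" (384x512 float32, mm along the optical axis (not along the pixel's ray), 0 where there is no reading), "fov_y" (degrees; the focal length in pixels is half the picture's height over the tangent of half this angle, whatever the lens; pixels are square), "cx", "cy" (the principal point, pixels), "k1" (the pictures are not rectified: a ray, as slopes to the right and down, at radius r is drawn at 1 + k1 r^2 times it, then the intrinsics apply), "world_to_cam" (4x4, takes a point from world to camera coordinates); the wrist camera has in their place "T_tool_cam" (4x4, takes a point from camera to tool coordinates, whose origin is the TCP and whose axes are the flange's). Camera axes: x right, y down, z forward; pixel columns grow to the right and rows downward; lengths in mm; the calibration is good to about 2 mm. A picture is of the moment at which its call begins: read the wrist's pose just before it.
- manip.close_job(): hands the job in; it is judged then, once.
The state is a dict: "time": time; "joint_positions": joint angles; "joint_velocities": joint speeds; "tau": joint torques, N m; "tool_pos": TCP position; "tcp_rot": TCP orientation; "contact_force": force on the tool from outside, world axes, zero at the start; "wrist_torque": the same for the moment, N m; "width": finger opening in mm; "grip_force": force on a finger pad.
Only numpy, scipy, OpenCV 4.12 (cv2) and the standard library are available. Lean on these libraries where they do the work, as an engineer would, in place of code of your own. Each camera call takes 0.05 s, during which the arm holds its last target. There are 200 camera calls.

TASK

Open the lid of the grey connector case on the bench, flip up the bent steel stay that lies folded inside it, and lower the lid gently on to the stay so that the lid is left propped half open, standing on the stay by itself. Do not let the lid drop at any time, and leave the other things on the bench where they are.

Things in the scene. Friction and masses are not known exactly. Their poses are not given: they have to be found in the camera images.
- case: Grey plastic case with a hinged lid, screwed to the bench: 185 mm deep (its x), 290 mm wide (its y), walls 5 mm thick and 85 mm high, except the front wall (the -x side, facing the robot), which is only 40 mm high. Origin at the centre of its underside, z up. Inside are dividers 50 mm high and some connectors, all lower than the stay.
- hinge (a point): Middle of the lid's hinge line, on the top of the case's back (+x) wall, 85 mm above the bench; the hinge line runs along the case's y. Axes as the case's.
- lid (a joint): Angle of the lid in rad: 0 shut, grows as the front edge rises, 1.57 upright, 1.72 leaning back on its stop. A plate 6 mm thick, 185 x 290 mm, about 0.35 kg, its underside in the plane of the hinge line. The hinge is only lightly damped: let go below 1.5 the lid falls shut, let go above 1.6 it leans back and stays on its stop. Propped on the stay it stands at about 0.87.
- catch (a point): Catch rib under the lid, 10 mm high, 34 mm long along y, from 105 to 113 mm from the hinge line, in line with the stay's bent end; this point is the middle of its foot. With the stay fully up, lowering the lid brings the bent end against the underside just on the hinge side of this rib, which keeps the stay from sliding forward.
- lid_bar (a point): Centre of the lid's handle, a round bar of 10 mm diameter and 110 mm length along the case's y, held at its two ends 37 mm in front of the lid's front edge; 222 mm from the hinge line and 3 mm above the plane of the lid's underside (88 mm above the bench when shut). Its axes turn with the lid.
- stay (a joint): Angle of the stay in rad: 0 folded, lying level and pointing to the front; grows as its end rises and swings back towards the hinge; 1.57 upright, 1.70 at its stop, just past upright. Moves freely: past upright it falls on to its stop and stays, short of upright it falls back down; under the lid's load it settles at about 1.59. It can only be reached with the lid open.
- stay_pivot (a point): Pivot of the stay, inside the case near its left (+y) wall: 70 mm in front of the hinge line, 110 mm to the left of the case's middle, 73 mm above the bench. The pivot axis runs along the case's y. A bracket as high as the pivot stands on its left (+y).
- stay_end (a point): Grip point on the stay's bent end. The stay is a round steel rod, 10 mm thick, about 60 g: an arm 85 mm long from the pivot, then a bent end 50 mm long to the right (-y), parallel to the pivot axis. This point is on the bent end's axis, 30 mm from the arm; folded it lies 73 mm above the bench and 25 mm behind the front wall's inside. Its axes turn with the stay.
- bin: Bystander: loose green plastic bin, 130 x 100 x 60 mm, open on top, origin at the centre of its underside.
- reel: Bystander: loose empty black cable reel standing on its flange, 90 mm diameter, 50 mm high, origin at the centre of its underside.
- driver: Bystander: loose screwdriver lying on the bench, origin on its underside.

How it is judged (in metres and radians):
On the way, in this order (a step that is already met when the one before it is completed fails the run):
1. the lid is open, nearly upright or beyond (value of joint lid above 1.2 rad), for 0.2 s.
2. the stay is flipped up past upright while the lid is still above it (value of joint stay above 1.5 rad and value of joint lid above 1 rad), for 0.2 s.
At the end, for the whole second after the job is handed in: The lid is at rest between 0.8 and 1.0 rad, standing on the stay, which is up (beyond 1.5 rad) (value of joint lid between 0.8 and 1 rad and value of joint stay above 1.5 rad and velocity of joint lid between -0.05 and 0.05 rad/s); the robot touches nothing.
It fails at once if the lid drops (falls faster than 1.6 rad/s) (velocity of joint lid below -1.6 rad/s).
It fails at once if a bystander is pushed more than 30 mm (distance of any of bin, reel, driver from where it was at the start of the episode above 0.03 m).
It also fails if it takes over 58 s, if anything falls off the work surface, if the arm or the gripper's body presses on something with over 40 N, if the wrist force passes 120 N, or if a joint passes its speed limit or range.

## Working session

There is one attempt and no reset: what is moved stays moved. The work goes in short steps, Python scripts to look and compute and a shell command to move; the robot and the scene stay as the last step left them, time stands still between calls to the robot, and variables do not carry over. Pictures are saved under pics/ and viewed, at most 10 in all, crops included, and the job is handed in when it is done.

```bash
mkdir -p pics; cat > h.py <<'E'
import numpy as np, cv2
from plant import manip
def intr(s):
    h=s["color"].shape[0]; f=h/2/np.tan(np.radians(s["fov_y"])/2); return f,s["cx"],s["cy"],s["k1"]
def cam2world(s,o=None):
    if "world_to_cam" in s: return np.linalg.inv(np.array(s["world_to_cam"]))
    T=np.eye(4); T[:3,:3]=o["tcp_rot"]; T[:3,3]=o["tool_pos"]; return T@np.array(s["T_tool_cam"])
def rays(s,uv):
    f,cx,cy,k=intr(s); d=(np.atleast_2d(uv).astype(float)-[cx,cy])/f; u=d.copy()
    for _ in range(20): u=d/(1+k*(u**2).sum(1,keepdims=True))
    return np.c_[u,np.ones(len(u))]
def pts(s,uv,o=None):
    uv=np.atleast_2d(uv).astype(int); z=s["z_map"][uv[:,1],uv[:,0]]; T=cam2world(s,o)
    return (rays(s,uv)*z[:,None])@T[:3,:3].T+T[:3,3]
def plane(s,uv,h,o=None):
    T=cam2world(s,o); d=rays(s,uv)@T[:3,:3].T; c=T[:3,3]; return c+d*((h-c[2])/d[:,2:])
def snap(n,name):
    o=manip.observe(); s=manip.snapshot(n); cv2.imwrite("pics/"+name+".png",s["color"]); return o,s
E
python3 - <<'E'
from h import *
import pickle
for n in ["scene","side","wrist"]:
    o,s=snap(n,n+"0"); pickle.dump((o,s),open(n+"0.pkl","wb"))
    print(n,s["fov_y"],s["k1"],cam2world(s,o)[:3].round(2).tolist())
a=cv2.imread("pics/scene0.png");b=cv2.imread("pics/side0.png")
o=manip.observe();print(o["time"],o["tcp_rot"],o["contact_force"])
E
```

```text
scene 51.93203469132285 -0.036399513351260335 [[0.38, 0.68, -0.63, 1225.5], [0.93, -0.27, 0.26, -246.99], [0.0, -0.68, -0.74, 856.59]]
side 43.59815220567249 -0.08429395287414822 [[0.94, -0.19, 0.28, 228.02], [-0.34, -0.56, 0.76, -834.63], [0.02, -0.81, -0.59, 735.11]]
wrist 68.75344768590654 -0.06723139517952387 [[0.26, 0.92, 0.3, 72.18], [0.97, -0.24, -0.08, 575.83], [-0.0, 0.31, -0.95, 374.02]]
0.15 [[-9.65927087e-01  2.58813715e-01 -5.69199469e-04]
 [ 2.58814295e-01  9.65925891e-01 -1.52784488e-03]
 [ 1.54377295e-04 -1.62310371e-03 -9.99998671e-01]] [-0.13124411  0.22647171 -0.79645309]
```

View pics/scene0.png

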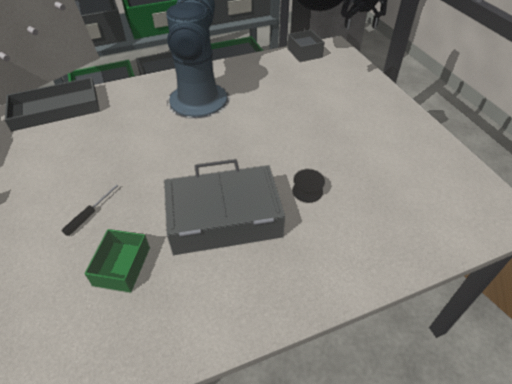

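View pics/side0.png

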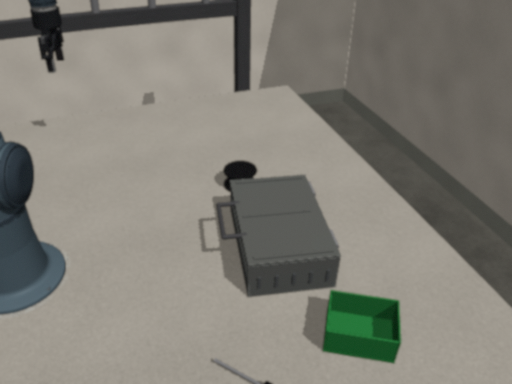

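Scene: grey case lid quad about (165,180)-(275,168)-(282,215)-(172,235), with the handle bar at about (195-238,163). The reel is at (308,186), the bin at (118,262) and the driver at (90,212). Side: lid (232,180)-(305,178)-(332,252)-(243,265), with the handle at (220,203-238).

```bash
cat > lid.py <<'E'
from h import *
import pickle
for n in ["scene","side"]:
    o,s=pickle.load(open(n+"0.pkl","rb"))
    v,u=np.mgrid[0:384,0:512]; uv=np.c_[u.ravel(),v.ravel()]; P=pts(s,uv)
    bench=(abs(P[:,2])<15)&(P[:,0]>200)&(P[:,0]<900); print(n,"bench z",np.median(P[bench,2]))
    m=(P[:,2]>70)&(P[:,2]<110)&(P[:,0]>250)&(P[:,0]<900)&(abs(P[:,1])<350)
    I=m.reshape(384,512).astype(np.uint8); k,l,st,_=cv2.connectedComponentsWithStats(I)
    print([a.tolist() for a in st[1:] if a[4]>30])
    top=(P[:,2]>83)&(P[:,2]<100)&(P[:,0]>250)&(P[:,0]<900)&(abs(P[:,1])<350)
    print("med z",np.median(P[top,2]))
    I=cv2.morphologyEx(top.reshape(384,512).astype(np.uint8),cv2.MORPH_OPEN,np.ones((9,9)))
    Q=plane(s,uv[I.ravel()>0],91)[:,:2].astype(np.float32)
    print("lid rect",cv2.minAreaRect(Q), cv2.boxPoints(cv2.minAreaRect(Q)).round(1).tolist())
    bar=top&(cv2.dilate(I,np.ones((7,7))).ravel()==0); 
    B=plane(s,uv[bar],91); print("bar",bar.sum(),cv2.minAreaRect(B[:,:2].astype(np.float32)),np.median(P[bar,2]))
E
python3 lid.py
```

```text
scene bench z 0.7254614828980834
[[165, 159, 120, 81, 6905]]
med z 91.9532058492419
lid rect ((575.10302734375, -87.88890075683594), (288.2928161621094, 196.82972717285156), 79.02240753173828) [[451.0, -210.6999969482422], [644.2999877929688, -248.10000610351562], [699.2000122070312, 34.900001525878906], [505.8999938964844, 72.4000015258789]]
bar 181 ((451.4411315917969, -65.85708618164062), (119.19242858886719, 30.736021041870117), 76.26453399658203) 92.50561275272821
side bench z 0.05356337228522534
[[216, 174, 125, 99, 8307]]
med z 91.16838448029944
lid rect ((568.3276977539062, -92.32620239257812), (297.80023193359375, 190.6072540283203), 79.46725463867188) [[447.3999938964844, -221.3000030517578], [634.7999877929688, -256.1000061035156], [689.2000122070312, 36.599998474121094], [501.79998779296875, 71.5]]
bar 291 ((547.8519287109375, -92.44912719726562), (125.29810333251953, 235.67898559570312), 76.68228912353516) 91.91197816534793
```

```bash
r='[0,0,-4.75,16.2,-34.4,2.6,35]'
python3 -m pendant '[[0,0,-4.75,16.2,-34.4,2.6,35],[0,0,-4.75,16.2,-34.4,2.6,35],[0,0,-4.75,16.2,-34.4,2.6,35],[0,0,-4.75,16.2,-34.4,2.6,35],[0,0,-4.75,16.2,-34.4,2.6,35],[0,0,-4.75,16.2,-34.4,2.6,35],[0,0,-4.75,16.2,-34.4,2.6,35],[0,0,-4.75,16.2,-34.4,2.6,35],[0,0,-4.75,16.2,-34.4,2.6,35]]'
python3 -m pendant '[[0,0,-4.75,16.2,-34.4,2.6,35],[0,0,-4.75,16.2,-34.4,2.6,35],[0,0,-4.75,16.2,-34.4,2.6,35],[0,0,-4.75,16.2,-34.4,2.6,35],[0,0,-4.75,16.2,-34.4,2.6,35],[0,0,-4.75,16.2,-34.4,2.6,35],[0,0,-4.75,16.2,-34.4,2.6,35],[0,0,-4.75,16.2,-34.4,2.6,35],[0,0,-4.75,16.2,-34.4,2.6,35]]'
python3 -m pendant '[[0,0,0,0,0,0,35],[0,0,0,0,0,0,35],[0,0,0,0,0,0,35]]'
python3 - <<'E'
from h import *
import pickle
o,s=snap("wrist","w1"); pickle.dump((o,s),open("w1.pkl","wb"))
print(o["time"],o["tool_pos"],np.round(o["tcp_rot"],3).tolist(),np.round(o["joint_positions"],1))
E
```

```text
time: 0.9
tool_pos: [294.7, 244.1, 276.7]
tcp_rot: [[-0.531, 0.848, 0.0], [0.848, 0.531, -0.0], [-0.0, 0.0, -1.0]]
contact_force: [0.9, 0.2, 0.5]
width: 34.7
grip_force: 0.0
time: 1.65
tool_pos: [440.6, -65.7, 300.1]
tcp_rot: [[0.187, 0.982, -0.0], [0.982, -0.187, 0.0], [0.0, -0.0, -1.0]]
contact_force: [0.5, 1.0, -0.2]
width: 35.0
grip_force: 0.0
time: 1.9
tool_pos: [439.9, -63.5, 299.7]
tcp_rot: [[0.182, 0.983, -0.001], [0.983, -0.182, 0.001], [0.001, -0.001, -1.0]]
contact_force: [-0.1, -0.5, -0.1]
width: 35.2
grip_force: 0.0
1.9 [439.85168135 -63.45041937 299.72302964] [[0.182, 0.983, -0.001], [0.983, -0.182, 0.001], [0.001, -0.001, -1.0]] [-16.4   5.9  -9.   75.2   0.   84.1]
```

View pics/w1.png

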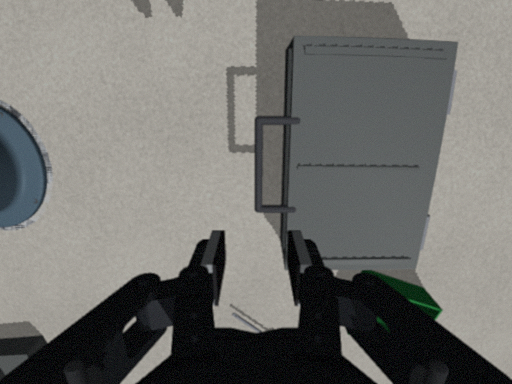

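Wrist view: handle bar runs from (260,120) to (258,211). Lid near edge is x≈287-293, and the back corners are about (455,42) and (415,270).

```bash
cat > m2.py <<'E'
from h import *
import pickle
o,s=pickle.load(open("w1.pkl","rb"))
v,u=np.mgrid[0:384,0:512]; uv=np.c_[u.ravel(),v.ravel()]; P=pts(s,uv,o)
sel=(uv[:,0]>230)&(uv[:,0]<470)&(uv[:,1]<225)
top=sel&(P[:,2]>82)&(P[:,2]<100)
I=top.reshape(384,512).astype(np.uint8)
L=cv2.morphologyEx(I,cv2.MORPH_OPEN,np.ones((21,21)))
lid=uv[L.ravel()>0]; Pl=P[L.ravel()>0]; print("lid z",np.median(Pl[:,2]))
G=plane(s,lid,91,o)
# per-row front and back edges
F=[];B=[]
for r in range(60,221,5):
    q=lid[lid[:,1]==r]
    if len(q)>50: F.append([q[0,0]-.5,r]);B.append([q[-1,0]+.5,r])
for nm,E in (("front",F),("back",B)):
    W=plane(s,E,91,o)[:,:2]; l=cv2.fitLine(W.astype(np.float32),cv2.DIST_HUBER,0,.01,.01).ravel(); print(nm,l, np.degrees(np.arctan2(l[1],l[0])))
bar=top&(uv[:,0]<268)&(uv[:,0]>245)&(uv[:,1]>100)
Bp=plane(s,uv[bar],88,o)
print("bar",bar.sum(),cv2.minAreaRect(Bp[:,:2].astype(np.float32)),"z top",np.median(P[bar,2]))
rc=[]
for r in range(126,206,4):
    q=uv[bar&(uv[:,1]==r)]; rc.append(q.mean(0))
W=plane(s,rc,88,o)[:,:2]; l=cv2.fitLine(W.astype(np.float32),cv2.DIST_HUBER,0,.01,.01).ravel(); print("bar line",l,np.degrees(np.arctan2(l[1],l[0])))
# lid far-left edge: top row of lid
C=[]
for c in range(310,440,10):
    q=lid[lid[:,0]==c]; C.append([c,q[:,1].min()-.5])
W=plane(s,C,91,o)[:,:2]; l=cv2.fitLine(W.astype(np.float32),cv2.DIST_HUBER,0,.01,.01).ravel(); print("left edge",l,np.degrees(np.arctan2(l[1],l[0])))
# bar height by two views: bar end (left outer) wrist + scene
E
python3 m2.py
```

```text
lid z 91.90738818066404
front [ 2.2912087e-01  9.7339797e-01  4.8004953e+02 -7.1103645e+01] 76.75468
back [ 1.1839670e-01  9.9296635e-01  6.5733917e+02 -7.7655388e+01] 83.20042
bar 869 ((444.477783203125, -64.40301513671875), (119.91859436035156, 16.643224716186523), 80.29051208496094) z top 93.02638221547471
bar line [ 1.7853370e-01  9.8393381e-01  4.3946918e+02 -7.3686150e+01] 79.71563
left edge [9.9988627e-01 1.5081386e-02 5.7683081e+02 3.6132763e+01] 0.86413246
```

```bash
cat > m3.py <<'E'
from h import *
import pickle
o,s=pickle.load(open("w1.pkl","rb"))
c=[[290,37],[456,42],[416,271],[285,266]]
print(plane(s,c,91,o).round(1).tolist()); print("bar ends",plane(s,[[260,119],[258.5,212]],88,o).round(1).tolist())
oo,ss=pickle.load(open("scene0.pkl","rb"));
print("scene corners",plane(ss,[[165,181],[275,168],[282,212],[173,233]],91).round(1).tolist())
from h import *
def tri(a,b):
    (s1,u1,o1),(s2,u2,o2)=a,b
    A=[];y=[]
    for s_,u_,o_ in (a,b):
        T=cam2world(s_,o_); d=T[:3,:3]@rays(s_,u_)[0]; d/=np.linalg.norm(d); M=np.eye(3)-np.outer(d,d); A.append(M); y.append(M@T[:3,3])
    return np.linalg.lstsq(np.vstack(A),np.hstack(y),rcond=None)[0]
i=cv2.resize(s["color"][20:290,220:480],None,fx=2,fy=2); j=cv2.resize(ss["color"][150:250,155:295],None,fx=4,fy=4)
j=cv2.convertScaleAbs(j,alpha=1.8); i=cv2.convertScaleAbs(i,alpha=1.8)
cv2.imwrite("pics/both.png",np.hstack([cv2.resize(i,(385,400)),j[:,:415]])); 
print(j.shape)
E
python3 m3.py
```

```text
[[501.2, 71.1, 91.0], [684.5, 38.3, 91.0], [634.6, -251.1, 91.0], [453.5, -206.8, 91.0]]
bar ends [[454.2, -8.7, 88.0], [431.8, -122.9, 88.0]]
scene corners [[462.2, -210.6, 91.0], [526.6, 81.6, 91.0], [675.5, 36.0, 91.0], [637.3, -230.9, 91.0]]
(400, 560, 3)
```

```bash
python3 - <<'E'
import cv2,numpy as np,pickle
o,s=pickle.load(open("scene0.pkl","rb"))
cv2.imwrite("pics/sc.png",cv2.convertScaleAbs(cv2.resize(s["color"][150:255,155:295],None,fx=5,fy=5,interpolation=cv2.INTER_CUBIC),alpha=1.7))
E
```

```text
(no output)
```

View pics/sc.png

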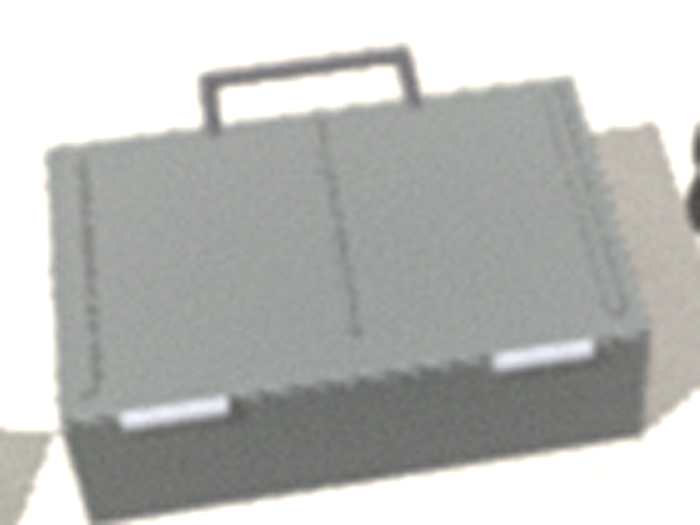

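Scene crop (5x): handle bar runs from scene pixels (196.4,165.4) to (236,160.4). Lid corners are (165,180), (269,166), (284,216.4) and (167.4,232.4).

```bash
cat > m4.py <<'E'
exec(open("m3.py").read().split("i=cv2")[0])
print()
for n,w,c in [("bar+y",[261,121],[236,160.4]),("bar-y",[260,210],[196.4,165.4]),("F+",[290,37],[269,166]),("B+",[456,42],[284,216.4]),("F-",[285,266],[165,180])]:
    print(n,tri((s,w,o),(ss,c,None)).round(1),plane(ss,c,90).round(1), plane(s,w,90,o).round(1))
E
python3 m4.py | tail -5
```

```text
bar+y [455.7  -9.2  89.4] [[457.1  -7.6  90. ]] [[454.9 -11.   90. ]]
bar-y [ 435.2 -117.7   91.5] [[ 435.  -116.3   90. ]] [[ 434.3 -119.8   90. ]]
F+ [502.9  73.5  79.9] [[512.3  69.8  90. ]] [[501.3  71.3  90. ]]
B+ [687.1  37.6  86.7] [[689.3  35.2  90. ]] [[685.2  38.4  90. ]]
F- [ 453.6 -209.7   86.3] [[ 457.6 -209.8   90. ]] [[ 453.5 -207.5   90. ]]
```

```bash
python3 -m pendant '[[0,0,0,1,0,-35,35],[0,0,0,1,0,-35,35],[0,0,0,1,0,-35,35],[0,0,0,0.5,0,-35,35],[0,0,0,0,0,-30,35],[0,0,0,0,0,-20,35],[0,0,0,0,0,-15,35],[0,0,0,0,0,0,35],[0,0,0,0,0,0,35]]' 30 && python3 -m pendant '[[0,0,0,0,0,0,5],[0,0,0,0,0,0,5],[0,0,0,0,0,0,5],[0,0,0,0,0,0,5],[0,0,0,0,0,0,5],[0,0,0,0,0,0,5]]' 30
```

```text
time: 2.7
tool_pos: [442.7, -62.3, 94.9]
tcp_rot: [[0.18, 0.984, -0.002], [0.984, -0.18, 0.001], [0.0, -0.002, -1.0]]
contact_force: [0.3, -0.2, -0.1]
width: 34.9
grip_force: 0.0
time: 3.2
tool_pos: [442.3, -63.0, 96.3]
tcp_rot: [[0.182, 0.983, -0.002], [0.983, -0.182, 0.001], [0.0, -0.002, -1.0]]
contact_force: [-6.0, 1.7, 7.3]
width: 8.7
grip_force: 29.3
```

```bash
cat > arc.py <<'E'
import sys,numpy as np
# TCP position in hinge frame for lid angle th, tool tilt a deg, bar d ahead
def tcp(th,a,d=6,R=222.,off=3.):
    a=np.radians(a); return np.array([-R*np.cos(th)+off*np.sin(th)-d*np.sin(a), R*np.sin(th)+off*np.cos(th)+d*np.cos(a)])
ex=np.array([.9826,-.1857])
def show(ths,tilts,n,**k):
    p=[tcp(t,a,**k) for t,a in zip(ths,tilts)]
    for i in range(len(ths)-1):
        d=(p[i+1]-p[i])/n; print(round(ths[i+1],2),"row x%d:"%n,(d[0]*ex).round(2),d[1].round(2),"tilt",round((tilts[i+1]-tilts[i])/n,2))
if __name__=="__main__":
    t=np.r_[np.arange(0,1.61,.2),1.68]; show(t,np.interp(t,[0,1.68],[0,30]),4)
E
python3 arc.py
```

```text
0.2 row x4: [ 1.14 -0.22] 11.01 tilt 0.89
0.4 row x4: [ 3.27 -0.62] 10.53 tilt 0.89
0.6 row x4: [ 5.26 -0.99] 9.64 tilt 0.89
0.8 row x4: [ 7.04 -1.33] 8.36 tilt 0.89
1.0 row x4: [ 8.53 -1.61] 6.75 tilt 0.89
1.2 row x4: [ 9.68 -1.83] 4.86 tilt 0.89
1.4 row x4: [10.45 -1.97] 2.78 tilt 0.89
1.6 row x4: [10.79 -2.04] 0.59 tilt 0.89
1.68 row x4: [ 4.32 -0.82] -0.39 tilt 0.36
```

```bash
python3 -m pendant '[[-0.16,-0.88,0,1.1,-0.2,11,5],[-0.16,-0.88,0,1.1,-0.2,11,5],[-0.16,-0.88,0,1.1,-0.2,11,5],[-0.16,-0.88,0,1.1,-0.2,11,5],[-0.16,-0.88,0,3.3,-0.6,10.5,5],[-0.16,-0.88,0,3.3,-0.6,10.5,5],[-0.16,-0.88,0,3.3,-0.6,10.5,5],[-0.16,-0.88,0,3.3,-0.6,10.5,5]]' 40
```

```text
time: 3.87
tool_pos: [457.9, -66.0, 181.2]
tcp_rot: [[0.182, 0.976, 0.117], [0.983, -0.181, -0.021], [0.0, 0.119, -0.993]]
contact_force: [-7.3, 1.6, 1.0]
width: 8.4
grip_force: 39.2
```

```bash
python3 -m pendant '[[-0.16,-0.88,0,5.1,-1,9.6,5],[-0.16,-0.88,0,5.1,-1,9.6,5],[-0.16,-0.88,0,5.1,-1,9.6,5],[-0.16,-0.88,0,5.1,-1,9.6,5],[-0.16,-0.88,0,7,-1.3,8.4,5],[-0.16,-0.88,0,7,-1.3,8.4,5],[-0.16,-0.88,0,7,-1.3,8.4,5],[-0.16,-0.88,0,7,-1.3,8.4,5]]' && python3 -m pendant '[[-0.16,-0.88,0,8.5,-1.6,6.8,5],[-0.16,-0.88,0,8.5,-1.6,6.8,5],[-0.16,-0.88,0,8.5,-1.6,6.8,5],[-0.16,-0.88,0,8.5,-1.6,6.8,5]]'
```

```text
time: 4.53
tool_pos: [506.2, -75.1, 254.8]
tcp_rot: [[0.182, 0.954, 0.24], [0.983, -0.177, -0.044], [0.001, 0.243, -0.97]]
contact_force: [-12.2, 2.6, 9.6]
width: 8.2
grip_force: 40.7
time: 4.87
tool_pos: [544.5, -82.3, 284.0]
tcp_rot: [[0.182, 0.934, 0.307], [0.983, -0.173, -0.056], [0.001, 0.312, -0.95]]
contact_force: [-1.2, 1.9, -3.3]
width: 8.2
grip_force: 40.4
```

```bash
python3 -m pendant '[[-0.16,-0.88,0,9.7,-1.8,4.9,5],[-0.16,-0.88,0,9.7,-1.8,4.9,5],[-0.16,-0.88,0,9.7,-1.8,4.9,5],[-0.16,-0.88,0,9.7,-1.8,4.9,5],[-0.16,-0.88,0,10.4,-2,2.8,5],[-0.16,-0.88,0,10.4,-2,2.8,5],[-0.16,-0.88,0,10.4,-2,2.8,5],[-0.16,-0.88,0,10.4,-2,2.8,5]]' && python3 -m pendant '[[-0.16,-0.88,0,10.8,-2,0.6,5],[-0.16,-0.88,0,10.8,-2,0.6,5],[-0.16,-0.88,0,10.8,-2,0.6,5],[-0.16,-0.88,0,10.8,-2,0.6,5],[0,0,0,0,0,0,5],[0,0,0,0,0,0,5]]'
python3 - <<'E'
from h import *
o=manip.observe(); print(np.round(o["joint_positions"],1))
E
```

```text
time: 5.53
tool_pos: [625.5, -97.6, 311.5]
tcp_rot: [[0.181, 0.89, 0.418], [0.983, -0.165, -0.075], [0.002, 0.425, -0.905]]
contact_force: [-0.3, 2.3, -1.0]
width: 8.3
grip_force: 42.2
time: 6.03
tool_pos: [667.7, -105.7, 312.8]
tcp_rot: [[0.182, 0.863, 0.471], [0.983, -0.16, -0.085], [0.002, 0.478, -0.878]]
contact_force: [0.8, 3.4, 0.9]
width: 8.2
grip_force: 43.1
[-15.4   9.6 -10.4  41.5   2.5  85.7]
```

```bash
python3 -m pendant '[[0,0,0,7,-1.3,-0.4,5],[0,0,0,7,-1.3,-0.5,5],[0,0,0,6,-1.1,-0.6,5],[0,0,0,0,0,0,5],[0,0,0,0,0,0,5]]' && python3 -m pendant '[[0,0,0,0,0,0,30],[0,0,0,0,0,0,30],[0,0,0,0,0,0,30],[0,0,0,0,0,0,30],[0,0,0,0,0,0,30]]'
python3 - <<'E'
from h import *
o,s=snap("side","side1")
E
```

```text
time: 6.45
tool_pos: [687.6, -109.4, 311.2]
tcp_rot: [[0.182, 0.864, 0.47], [0.983, -0.16, -0.085], [0.002, 0.478, -0.878]]
contact_force: [0.0, 3.4, -1.1]
width: 8.4
grip_force: 42.6
time: 6.87
tool_pos: [687.5, -109.9, 312.4]
tcp_rot: [[0.182, 0.863, 0.472], [0.983, -0.161, -0.087], [0.001, 0.48, -0.877]]
contact_force: [-0.2, 0.2, 0.5]
width: 30.2
grip_force: 0.0
```

View pics/side1.png

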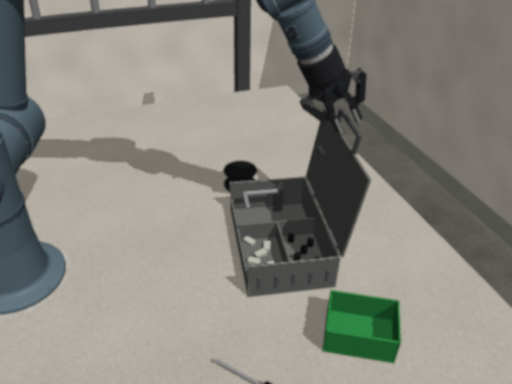

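The lid stands open and the fingers are clear of its handle. The folded stay shows as a bright rod from (245,205) up to (245,192) and across to (278,190).

```bash
python3 -m pendant '[[0,0,0,-5,1,9,30],[0,0,0,-9,1.6,17,30],[0,0,0,-12,2,22,30],[0,0,0,-12,2,22,30]]' && python3 -m pendant '[[0.65,3.47,0,-15.6,13.1,-19,30],[0.65,3.47,0,-15.6,13.1,-19,30],[0.65,3.47,0,-15.6,13.1,-19,30],[0.65,3.47,0,-15.6,13.1,-19,30],[0.65,3.47,0,-15.6,13.1,-19,30],[0.65,3.47,0,-15.6,13.1,-19,30],[0.65,3.47,0,-15.6,13.1,-19,30],[0.65,3.47,0,-15.6,13.1,-19,30],[0,0,0,0,0,0,30],[0,0,0,0,0,0,30]]'
python3 - <<'E'
from h import *
import pickle
o,s=snap("wrist","w2"); o2,s2=snap("side","side2"); pickle.dump((o,s,s2),open("w2.pkl","wb"))
j=cv2.resize(s2["color"][165:300,215:385],None,fx=2.25,fy=2.84,interpolation=cv2.INTER_CUBIC)
j=cv2.convertScaleAbs(j,alpha=1.5); a=np.zeros((384,800,3),np.uint8); a[:,:417]=cv2.convertScaleAbs(s["color"],alpha=1.4)[:,:417]; a[:,417:]=j[:,:383][:384] if j.shape[0]>=384 else cv2.resize(j,(383,384)); cv2.imwrite("pics/w2b.png",a)
E
```

```text
time: 7.25
tool_pos: [648.5, -102.7, 382.8]
tcp_rot: [[0.182, 0.863, 0.471], [0.983, -0.16, -0.086], [0.002, 0.478, -0.878]]
contact_force: [0.6, -0.5, 0.2]
width: 30.1
grip_force: 0.0
time: 8.08
tool_pos: [524.7, 2.0, 229.9]
tcp_rot: [[0.182, 0.983, 0.007], [0.983, -0.182, 0.001], [0.002, 0.007, -1.0]]
contact_force: [-0.1, 0.3, -0.2]
width: 30.1
grip_force: 0.0
```

View pics/w2b.png

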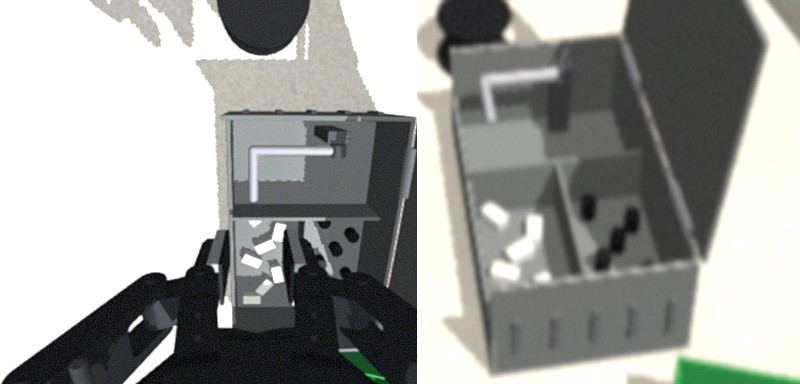

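The wrist half shows the stay with its corner at (253,152), arm to (335,151) and tip at (254,200). In the side crop the corner is at side pixel (246,193) and the tip at (248.3,207). All of it is clear of obstruction.

```bash
cat > m5.py <<'E'
exec(open("m3.py").read().split("i=cv2")[0])
o,s,s2=pickle.load(open("w2.pkl","rb"))
print()
for n,w,c in [("corner",[253,152],[246,193.5]),("tip",[254,199],[248.3,206.5]),("pivotside",[333,151],[276,190.4])]:
    print(n,tri((s,w,o),(s2,c,None)).round(1),plane(s,w,73,o).round(1),plane(s2,c,73).round(1))
# colour mask of rod bent part in wrist, depth
g=s["color"].astype(int); m=(g.min(2)>120); 
rc=[[u,v] for v in range(162,196,3) for u in range(240,268) if m[v,u]]
rc=np.array(rc); W=plane(s,rc,73,o); print("depth z",np.median(pts(s,rc,o)[:,2]), "mean",W.mean(0).round(1), "width px",len(rc)/12)
ex=np.array([.9826,-.1857]);ey=np.array([.1857,.9826]);H=np.array([663,-105.])
print("expected end",H-155*ex+80*ey,"corner",H-155*ex+110*ey,"tip",H-155*ex+60*ey)
E
python3 m5.py | tail -6
```

```text
corner [529.5  29.4  72.9] [[527.8  29.9  73. ]] [[531.1  28.7  73. ]]
tip [519.7 -19.7  72.4] [[519.7 -19.4  73. ]] [[519.6 -20.5  73. ]]
pivotside [604.8  17.3  73.7] [[607.3  16.5  73. ]] [[602.8  17.8  73. ]]
depth z 78.24538123133274 mean [523.6   3.3  73. ] width px 7.166666666666667
expected end [525.553    2.3915] corner [531.124   31.8695] tip [521.839  -17.2605]
```

```bash
python3 -m pendant '[[0,0,0,-0.5,-1,-30,30],[0,0,0,-0.5,-1,-35,30],[0,0,0,0,0,-35,30],[0,0,0,0,0,-25,30],[0,0,0,0,0,-15,30],[0,0,0,0,0,-10,30],[0,0,0,0,0,0,30],[0,0,0,0,0,0,30]]' && python3 -m pendant '[[0,0,0,0,0,0,5],[0,0,0,0,0,0,5],[0,0,0,0,0,0,5],[0,0,0,0,0,0,5],[0,0,0,0,0,0,5]]' 30
cat > st.py <<'E'
import numpy as np
ex=np.array([.9826,-.1857])
p=lambda t,d=7:np.array([-85*np.cos(t),85*np.sin(t)+d])
T=np.r_[np.arange(0,1.61,.2),1.66]
for a,b in zip(T[:-1],T[1:]):
    d=(p(b)-p(a))/2; print(round(b,2),(d[0]*ex).round(1),d[1].round(1))
E
python3 st.py
```

```text
time: 8.85
tool_pos: [524.8, -0.6, 81.3]
tcp_rot: [[0.183, 0.983, 0.009], [0.983, -0.183, 0.001], [0.003, 0.009, -1.0]]
contact_force: [0.5, -0.1, 0.8]
width: 30.3
grip_force: 0.0
time: 9.27
tool_pos: [522.3, 0.1, 81.4]
tcp_rot: [[0.183, 0.983, 0.005], [0.983, -0.183, 0.001], [0.002, 0.005, -1.0]]
contact_force: [-6.8, 0.1, 8.1]
width: 8.8
grip_force: 29.3
0.2 [ 0.8 -0.2] 8.4
0.4 [ 2.5 -0.5] 8.1
0.6 [ 4.  -0.8] 7.4
0.8 [ 5.4 -1. ] 6.5
1.0 [ 6.5 -1.2] 5.3
1.2 [ 7.4 -1.4] 3.8
1.4 [ 8.  -1.5] 2.3
1.6 [ 8.3 -1.6] 0.6
1.66 [ 2.5 -0.5] -0.2
```

```bash
python3 -m pendant '[[0,0,0,0.5,-0.2,8.4,5],[0,0,0,0.5,-0.2,8.4,5],[0,0,0,2.5,-0.5,8.1,5],[0,0,0,2.5,-0.5,8.1,5],[0,0,0,4,-0.8,7.4,5],[0,0,0,4,-0.8,7.4,5],[0,0,0,5.4,-1,6.5,5],[0,0,0,5.4,-1,6.5,5]]' && python3 -m pendant '[[0,0,0,6.5,-1.2,5.3,5],[0,0,0,6.5,-1.2,5.3,5],[0,0,0,7.4,-1.4,3.8,5],[0,0,0,7.4,-1.4,3.8,5],[0,0,0,8,-1.5,2.3,5],[0,0,0,8,-1.5,2.3,5],[0,0,0,8.3,-1.6,0.6,5],[0,0,0,8.3,-1.6,0.6,5],[0,0,0,0,0,0,5]]'
```

```text
time: 9.93
tool_pos: [543.8, -4.0, 141.6]
tcp_rot: [[0.182, 0.983, -0.002], [0.983, -0.182, 0.003], [0.003, -0.003, -1.0]]
contact_force: [-15.4, 2.8, 10.0]
width: 9.2
grip_force: 29.5
time: 10.68
tool_pos: [612.2, -16.8, 167.4]
tcp_rot: [[0.183, 0.983, 0.013], [0.983, -0.183, 0.001], [0.003, 0.013, -1.0]]
contact_force: [0.6, 0.9, 4.5]
width: 8.5
grip_force: 30.6
```

```bash
python3 -m pendant '[[0,0,0,2,-0.4,-0.2,5],[0,0,0,2,-0.4,-0.2,5],[0,0,0,0,0,0,5],[0,0,0,0,0,0,5]]' && python3 -m pendant '[[0,0,0,0,0,0,30],[0,0,0,0,0,0,30],[0,0,0,0,0,0,30],[0,0,0,0,0,0,30],[0,0,0,0,0,5,30],[0,0,0,0,0,15,30],[0,0,0,0,0,30,30],[0,0,0,-10,0,30,30],[0,0,0,-10,0,30,30],[0,0,0,-10,0,30,30]]' && python3 - <<'E'
from h import *
o,s=snap("side","side3"); a=cv2.convertScaleAbs(cv2.resize(s["color"][100:300,200:400],(600,600),interpolation=cv2.INTER_CUBIC),alpha=1.4); cv2.imwrite("pics/side3b.png",a)
E
```

```text
time: 11.02
tool_pos: [614.6, -17.3, 167.2]
tcp_rot: [[0.183, 0.983, 0.012], [0.983, -0.183, 0.001], [0.003, 0.012, -1.0]]
contact_force: [-0.4, 1.2, 6.8]
width: 8.6
grip_force: 30.8
time: 11.85
tool_pos: [582.4, -17.3, 305.9]
tcp_rot: [[0.183, 0.983, 0.007], [0.983, -0.183, 0.001], [0.002, 0.007, -1.0]]
contact_force: [0.1, -0.4, 0.6]
width: 30.0
grip_force: 0.0
```

View pics/side3b.png

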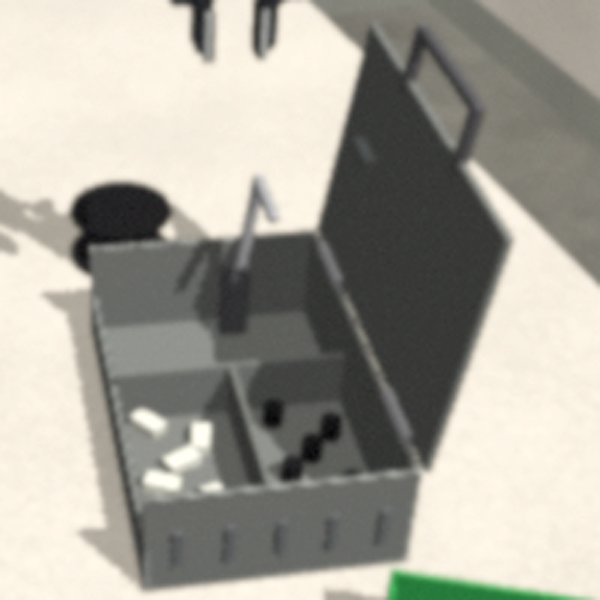

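The side crop shows the stay standing up past upright, with its end at crop (260,185)-(278,215). The lid leans on its stop, and the bar runs from crop (422,30) to (480,105), i.e. side pixels (340.7,110) to (360,135).

```bash
python3 -m pendant '[[-0.65,-3.44,0,0,0,37,30],[-0.65,-3.44,0,0,0,37,30],[-0.65,-3.44,0,12.6,-14.5,0,30],[-0.65,-3.44,0,12.6,-14.5,0,30],[-0.65,-3.44,0,12.6,-14.5,0,30],[-0.65,-3.44,0,12.6,-14.5,0,30],[-0.65,-3.44,0,12.6,-14.5,0,30],[-0.65,-3.44,0,12.6,-14.5,0,30],[0,0,0,0,0,0,30],[0,0,0,0,0,0,30]]' && python3 - <<'E'
from h import *
import pickle
o,s=snap("wrist","w3"); pickle.dump((o,s),open("w3.pkl","wb"))
v,u=np.mgrid[0:384,0:512]; uv=np.c_[u.ravel(),v.ravel()]; P=pts(s,uv,o)
m=(P[:,2]>290)&(P[:,2]<325)&(P[:,0]>660)&(P[:,0]<740)&(s["z_map"].ravel()>0)
Q=P[m]; print(m.sum(), np.percentile(Q,[5,50,95],axis=0).round(1).tolist() if m.sum() else 0)
ex=np.array([.9826,-.1857])
Q2=Q[:,:2]@ex
print("along ex",np.median(Q2), "expected",np.array([698.4,-111.7])@ex)
s2=manip.snapshot("side"); print(plane(s2,[[340.7,110],[360,135]],304).round(1).tolist())
cv2.imwrite("pics/w3b.png",cv2.convertScaleAbs(s["color"],alpha=1.5))
E
```

```text
time: 12.73
tool_pos: [657.3, -104.4, 377.7]
tcp_rot: [[0.183, 0.866, 0.465], [0.983, -0.162, -0.085], [0.001, 0.473, -0.881]]
contact_force: [-0.3, 0.2, -0.0]
width: 29.9
grip_force: 0.0
2085 [[681.6, -161.8, 295.5], [695.3, -101.6, 308.5], [704.7, -53.9, 310.2]]
along ex 701.0269770026614 expected 706.99053
[[704.0, -59.0, 304.0], [688.1, -164.2, 304.0]]
```

View pics/w3b.png

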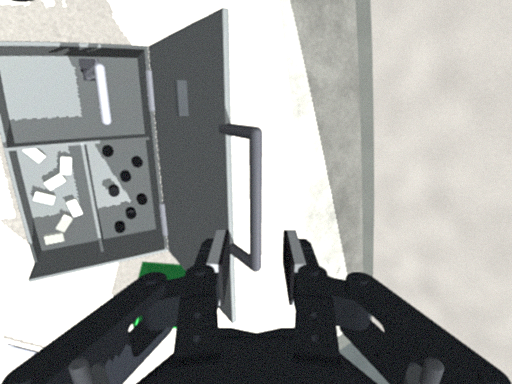

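The wrist picture shows the bar from (256,130) to (256,268), centred between the fingers (u 222-290), so I approach straight along the tool axis by about 78 mm.

```bash
python3 -m pendant '[[0,0,0,9.3,-1.7,-17.6,30],[0,0,0,9.3,-1.7,-17.6,30],[0,0,0,7,-1.3,-13.2,30],[0,0,0,7,-1.3,-13.2,30],[0,0,0,3.7,-0.7,-7,30],[0,0,0,0,0,0,30],[0,0,0,0,0,0,30]]' && python3 -m pendant '[[0,0,0,0,0,0,5],[0,0,0,0,0,0,5],[0,0,0,0,0,0,5],[0,0,0,0,0,0,5],[0,0,0,0,0,0,5]]' 40
```

```text
time: 13.42
tool_pos: [694.9, -110.4, 309.8]
tcp_rot: [[0.181, 0.866, 0.467], [0.983, -0.16, -0.085], [0.001, 0.475, -0.88]]
contact_force: [0.6, 0.4, 0.3]
width: 30.3
grip_force: 0.0
time: 13.83
tool_pos: [692.9, -110.3, 309.8]
tcp_rot: [[0.182, 0.866, 0.465], [0.983, -0.161, -0.085], [0.001, 0.473, -0.881]]
contact_force: [-6.7, 1.0, 1.3]
width: 8.4
grip_force: 39.0
```

```bash
python3 - <<'E'
from arc import *
t=np.array([1.70,1.6,1.4,1.2,1.0,.95,.9,.86,.82]); show(t,np.interp(t,[.82,1.7],[0,28]),4)
H=np.array([663,-105.])
for th in (1.72,1.7,1.2,1.0,.92,.87,.8):
    a=np.interp(th,[.82,1.7],[0,28]); q=tcp(th,a); print(th,(H+q[0]*ex).round(1),(85+q[1]).round(1))
E
```

```text
1.6 row x4: [-5.35  1.01] 0.55 tilt -0.8
1.4 row x4: [-10.72   2.03] -0.57 tilt -1.59
1.2 row x4: [-10.37   1.96] -2.78 tilt -1.59
1.0 row x4: [-9.61  1.82] -4.87 tilt -1.59
0.95 row x4: [-2.24  0.42] -1.52 tilt -0.4
0.9 row x4: [-2.16  0.41] -1.64 tilt -0.4
0.86 row x4: [-1.67  0.32] -1.39 tilt -0.32
0.82 row x4: [-1.61  0.3 ] -1.46 tilt -0.32
1.72 [ 695.6 -111.2] 309.4
1.7 [ 691.3 -110.3] 310.1
1.2 [585.5 -90.3] 298.9
1.0 [547.  -83.1] 279.4
0.92 [532.9 -80.4] 269.4
0.87 [524.4 -78.8] 262.6
0.8 [513.1 -76.7] 252.3
```

```bash
python3 - <<'E'
from arc import *
t=np.array([1.70,1.6,1.4,1.2,1.0,.95,.9,.86,.82]); show(t,t*0+28,4)
H=np.array([663,-105.])
for th in (1.72,1.7,1.2,1.0,.92,.87,.8):
    q=tcp(th,28); print(th,(H+q[0]*ex).round(1),(85+q[1]).round(1))
E
python3 -m pendant '[[0,0,0,-5.3,1,0.4,5],[0,0,0,-5.3,1,0.4,5],[0,0,0,-5.3,1,0.4,5],[0,0,0,-5.3,1,0.4,5]]'
```

```text
1.6 row x4: [-5.43  1.03] 0.51 tilt 0.0
1.4 row x4: [-10.87   2.05] -0.63 tilt 0.0
1.2 row x4: [-10.53   1.99] -2.82 tilt 0.0
1.0 row x4: [-9.77  1.85] -4.89 tilt 0.0
0.95 row x4: [-2.28  0.43] -1.53 tilt 0.0
0.9 row x4: [-2.2   0.42] -1.64 tilt 0.0
0.86 row x4: [-1.7   0.32] -1.39 tilt 0.0
0.82 row x4: [-1.64  0.31] -1.46 tilt 0.0
1.72 [ 695.6 -111.2] 309.4
1.7 [ 691.3 -110.3] 310.1
1.2 [583.9 -90.1] 298.3
1.0 [544.9 -82.7] 278.7
0.92 [530.4 -79.9] 268.7
0.87 [521.8 -78.3] 261.9
0.8 [510.4 -76.2] 251.6
time: 14.17
tool_pos: [673.5, -106.8, 312.2]
tcp_rot: [[0.182, 0.864, 0.469], [0.983, -0.16, -0.086], [0.001, 0.477, -0.879]]
contact_force: [2.3, 0.9, -2.2]
width: 8.7
grip_force: 39.0
```

```bash
python3 -m pendant '[[0,0,0,-9,1.7,-0.3,5],[0,0,0,-9,1.7,-0.4,5],[0,0,0,-9,1.7,-0.5,5],[0,0,0,-9,1.7,-0.6,5],[0,0,0,-9,1.7,-1.2,5],[0,0,0,-9,1.7,-1.8,5],[0,0,0,-9,1.7,-2,5],[0,0,0,-9,1.7,-2.4,5],[0,0,0,-9,1.7,-2.8,5],[0,0,0,0,0,0,5]]'
```

```text
time: 15.0
tool_pos: [591.7, -91.4, 301.9]
tcp_rot: [[0.182, 0.863, 0.471], [0.983, -0.16, -0.087], [0.001, 0.479, -0.878]]
contact_force: [-2.6, 2.8, 8.8]
width: 8.5
grip_force: 41.5
```

```bash
python3 -m pendant '[[0,0,0,-8,1.5,-2.9,5],[0,0,0,-8,1.5,-3.4,5],[0,0,0,-8,1.5,-3.7,5],[0,0,0,-8,1.5,-4,5],[0,0,0,-8,1.5,-4.5,5],[0,0,0,-6.5,1.2,-4.2,5],[0,0,0,0,0,0,5],[0,0,0,0,0,0,5]]'
```

```text
time: 15.67
tool_pos: [545.3, -82.7, 279.1]
tcp_rot: [[0.182, 0.863, 0.47], [0.983, -0.16, -0.086], [0.001, 0.478, -0.878]]
contact_force: [-9.1, 3.4, 13.0]
width: 8.6
grip_force: 43.3
```

```bash
python3 -m pendant '[[0,0,0,-2.6,0.5,-1.5,5],[0,0,0,-2.6,0.5,-1.5,5],[0,0,0,-2.6,0.5,-1.5,5],[0,0,0,-2.5,0.5,-1.7,5],[0,0,0,-2.5,0.5,-1.7,5],[0,0,0,-2.5,0.5,-1.7,5],[0,0,0,0,0,0,5],[0,0,0,0,0,0,5]]' 
python3 -m pendant '[[0,0,0,-2,0.4,-1.5,5],[0,0,0,-2,0.4,-1.5,5],[0,0,0,0,0,0,5]]'
python3 -m pendant '[[0,0,0,-1.5,0.3,-1.2,5],[0,0,0,0,0,0,5]]'
```

```text
time: 16.33
tool_pos: [529.5, -79.7, 268.1]
tcp_rot: [[0.182, 0.865, 0.468], [0.983, -0.161, -0.086], [0.001, 0.476, -0.879]]
contact_force: [-7.6, 2.3, 10.0]
width: 8.0
grip_force: 43.1
time: 16.58
tool_pos: [525.5, -78.9, 265.0]
tcp_rot: [[0.182, 0.865, 0.468], [0.983, -0.161, -0.086], [0.0, 0.476, -0.879]]
contact_force: [-7.0, 2.4, 9.0]
width: 8.5
grip_force: 43.1
time: 16.75
tool_pos: [524.2, -78.7, 263.9]
tcp_rot: [[0.182, 0.864, 0.468], [0.983, -0.16, -0.086], [0.0, 0.476, -0.879]]
contact_force: [-6.5, 2.6, 9.3]
width: 8.2
grip_force: 43.2
```

```bash
for i in 1; do python3 -m pendant '[[0,0,0,-1,0.2,-0.8,5],[0,0,0,0,0,0,5]]' | grep -E 'pos|contact'; python3 -m pendant '[[0,0,0,-1,0.2,-0.8,5],[0,0,0,0,0,0,5]]' | grep -E 'pos|contact'; python3 -m pendant '[[0,0,0,-1,0.2,-0.8,5],[0,0,0,0,0,0,5]]' | grep -E 'pos|contact';  python3 -m pendant '[[0,0,0,-1,0.2,-0.8,5],[0,0,0,0,0,0,5]]' | grep -E 'pos|contact'; done
```

```text
tool_pos: [523.0, -78.5, 262.6]
contact_force: [-7.0, 2.1, 7.5]
tool_pos: [521.6, -78.2, 261.5]
contact_force: [-6.7, 2.4, 8.3]
tool_pos: [520.6, -78.0, 260.7]
contact_force: [-6.1, 2.3, 8.3]
tool_pos: [519.7, -77.8, 259.9]
contact_force: [-6.4, 2.3, 7.8]
```

```bash
python3 -m pendant '[[0,0,0,-1,0.2,-0.8,5],[0,0,0,0,0,0,5]]' | grep -E 'pos|contact'; python3 -m pendant '[[0,0,0,-1,0.2,-0.8,5],[0,0,0,0,0,0,5]]' | grep -E 'pos|contact'; python3 -m pendant '[[0,0,0,-1,0.2,-0.8,5],[0,0,0,0,0,0,5]]' | grep -E 'pos|contact';  python3 - <<'E'
from h import *
s=manip.snapshot("side"); a=cv2.convertScaleAbs(cv2.resize(s["color"][100:300,200:400],(600,600),interpolation=cv2.INTER_CUBIC),alpha=1.4); cv2.imwrite("pics/side4b.png",a)
E
```

```text
tool_pos: [519.3, -77.8, 259.6]
contact_force: [-4.4, 3.1, 7.9]
tool_pos: [519.1, -77.8, 259.5]
contact_force: [-2.2, 1.2, 5.7]
tool_pos: [518.9, -77.8, 259.3]
contact_force: [-0.4, 0.8, 6.3]
```

View pics/side4b.png

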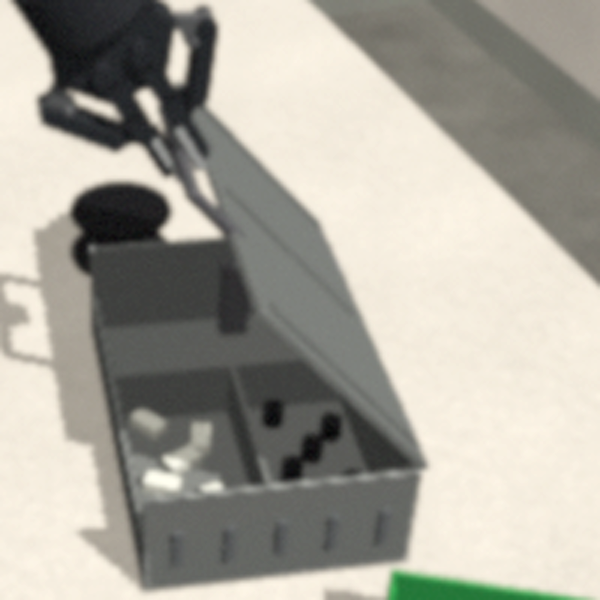

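The picture shows the lid half open in the grip. Since the TCP has stopped advancing while the upward tangential force rises, the lid is resting on the stay, so I release.

```bash
python3 -m pendant '[[0,0,0,0,0,0,14],[0,0,0,0,0,0,14],[0,0,0,0,0,0,14],[0,0,0,0,0,0,14]]'; python3 -m pendant '[[0,0,0,0,0,0,32],[0,0,0,0,0,0,32],[0,0,0,0,0,0,32],[0,0,0,0,0,0,32],[0,0,0,0,0,0,32]]'; python3 -m pendant '[[0,0,0,-2.5,0.5,4.5,32],[0,0,0,-5,0.9,9,32],[0,0,0,-9,1.6,17,32],[0,0,0,-12,2,22,32],[0,0,0,-12,2,22,32],[0,0,0,-12,2,22,32],[0,0,0,0,0,20,32],[0,0,0,0,0,0,32],[0,0,0,0,0,0,32]]'; python3 - <<'E'
from h import *
s=manip.snapshot("side"); a=cv2.convertScaleAbs(cv2.resize(s["color"][100:300,200:400],(600,600),interpolation=cv2.INTER_CUBIC),alpha=1.4); cv2.imwrite("pics/side5b.png",a)
E
```

```text
time: 18.3
tool_pos: [517.9, -77.6, 257.1]
tcp_rot: [[0.182, 0.865, 0.467], [0.983, -0.161, -0.086], [0.001, 0.475, -0.88]]
contact_force: [0.5, -0.6, 2.1]
width: 13.9
grip_force: 0.8
time: 18.72
tool_pos: [518.0, -77.4, 256.8]
tcp_rot: [[0.182, 0.865, 0.467], [0.983, -0.161, -0.086], [0.001, 0.475, -0.88]]
contact_force: [-0.2, -1.2, -0.9]
width: 31.9
grip_force: 0.0
time: 19.47
tool_pos: [466.5, -68.7, 375.7]
tcp_rot: [[0.182, 0.863, 0.471], [0.983, -0.16, -0.087], [0.0, 0.479, -0.878]]
contact_force: [-0.4, -0.5, 0.2]
width: 32.2
grip_force: 0.0
```

View pics/side5b.png

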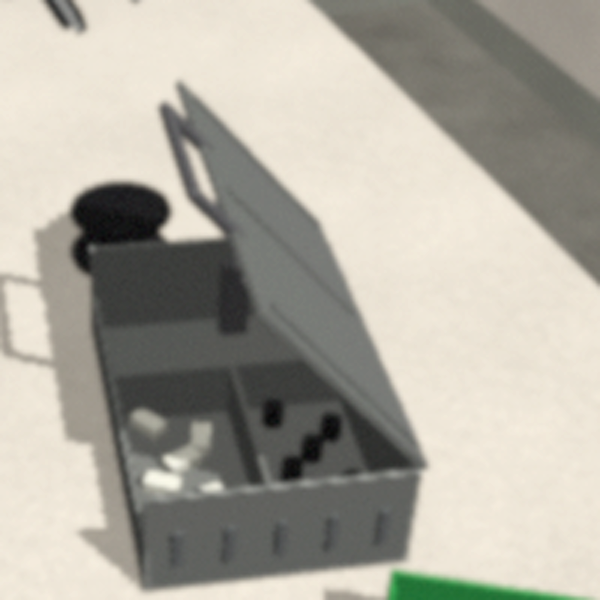

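The lid stands propped half open in the same place as before, with the robot clear of it and the bystanders unmoved. I hand it in.

```bash
python3 -c "
from plant import manip
print(manip.close_job())"
```

```text
the job is handed in; nothing more can be done
None
```

The job is handed in: the last side picture shows the lid standing propped half open on the stay, with the robot clear and the reel and bin (the two bystanders in view) where they were; the hand-in call gave no verdict.

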